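# Hang the stencil scraper on the free hook of the tool carousel

## Robot

A 6-joint arm with a two-finger parallel gripper is mounted at the origin on the work surface. World frame = base frame: x ahead of the robot, y to its left, z up, the work surface at z = 0. Lengths are in mm, angles in degrees, forces in N, time in s.
With the tool pointing down it reaches from about 300 to 850 mm from the base axis. Payload 4.2 kg.
Tool frame: the origin (TCP) lies at the centre of the arm's flange, where the gripper is bolted on; the fingertips stand 191 mm ahead of it and the grasp point (between the pads) lies 172 mm ahead of it; z points along the fingers, x is the direction in which the jaws open and shut, and the axes are right-handed (so a half turn about z gives the same grasp; the last joint's range is limited). The gripper opens to 91 mm and grips with 3 to 60 N. Pads are 32 mm wide; open, the fingers measure 118 mm over their backs; the gripper's body (76 mm by 178 mm) begins 60 mm behind the grasp point.
Start: joints at [-68.583, 18.312, 89.639, -0, 72.044, -1.146], TCP at [220.626, -530.987, 404.776] pointing down, gripper open.
Joint ranges: [-177.97, 177.97], [-48.28, 115.42], [12.27, 149.76], [-77.06, 257.06], [2.81, 150.46], [-146.56, 146.56]. Speed limits (degrees/s): [147.25, 147.25, 180, 180, 180, 180].

## Interface

Orientations are given as [roll, pitch, yaw] about the fixed x, y, z axes, in that order (R = Rz(yaw) Ry(pitch) Rx(roll)).
In Python, from workcell import state, cams, env gives the robot as it stands.
- The arm moves only by the tool apply_moves, never from a script. Its argument "steps" is text: rows parted by semicolons, each of 4 numbers parted by spaces: the shift along the world's x, y, z in units of 40 mm (1.0 is 40 mm), then the turn about the world's z in units of 6 degrees (1.0 is 6 degrees). A call has 1 to 5 rows; each row shifts and turns the pose as measured when the row begins; what a row does not reach is not made up. A row lasts 1/10 s, in which the tool goes at most 50 mm and 8.59 degrees, less where a joint would pass 70% of its speed; a pose out of reach is approached as far as the arm can. A call is refused whole if a number of a shift passes 1 or a number of a turn 1, either way. A call with a gripper value outside its range is refused whole. "jaw" is the gripper command: -1 is fully open, 1 is shut, values between are in proportion, set as the call begins (left out, the last holds). The fingers move at their own pace and stop on an object; "grip_force" is the grip in N (left out, the last holds). Time passes only in rows, so rows that do not move let the fingers close. It gives the time, the measured TCP pose, the force and the opening at its end, in the units of the state.
- state(): the state, without advancing time (a new reading comes with each control period).
- cams.grab_frame(name): name is "scene" or "top" or "wrist"; returns a dict with "image" (400x640x3 uint8, red, green, blue), "intrinsics" (3x3 intrinsics, pixels), "k1" (the pictures are not rectified: a ray, as slopes to the right and down, at radius r is drawn at 1 + k1 r^2 times it, then the intrinsics apply), "rvec" (rotation vector, rad) and "tvec" (3), from world to camera coordinates, as OpenCV has them; the wrist camera has in their place "mount" (4x4, takes a point from camera to tool coordinates, whose origin is the TCP and whose axes are the tool frame's). Camera axes: x right, y down, z forward; pixel columns grow to the right and rows downward; lengths in mm; the calibration is good to about 2 mm. A picture is of the moment at which its call begins: read the wrist's pose just before it. There is no depth.
- env.job_done(): hands the job in, once; it reports no verdict.
The state is a dict: "time_s": time; "qpos": joint angles; "qvel": joint speeds; "effort": joint torques, N m; "ee_pos": TCP position; "ee_rot": TCP orientation; "force": force on the tool from outside, world axes, zero at the start; "torque": the same for the moment, N m; "gripper_width": finger opening in mm.
Only numpy, scipy, OpenCV 4.12 (cv2) and the standard library are available. Lean on these libraries where they do the work, as an engineer would, in place of code of your own. Each camera call takes 0.05 s, during which the arm holds its last target. There are 200 camera calls.

## Task

Turn the tool carousel until its one free hook points the way the T-shaped pointer on its base points, then take the scraper out of its holder, thread its eye over that hook and leave it hanging there, behind the upturned tip. The hook's exact height is unknown: feel for it, gently, never loading the carousel with more than 20 N, and leave the other things on the bench where they are.

Things in the scene. Friction and masses are not known exactly. Their poses are not given: they have to be found in the camera images.
- rack_base: Round black base of the carousel, 160 mm across, 14 mm high, fixed to the bench. Origin on the carousel's vertical axis at bench height. Its -x axis points along the flat aluminium T-shaped pointer that sticks out to 110 mm from the axis, roughly towards the robot.
- carousel: Turning part of the carousel, four steel hooks at right angles; the free hook runs along its -x axis. Origin on the vertical axis at bench height. Turns endlessly both ways with a steady bearing friction of about 0.15 N m and stays where it is left. The free hook may be pushed sideways to turn it, best with the fingertips little below it, so that it does not rub on the gripper's body.
- hub_top (a point): Middle of the top of the carousel's grey hub (36 mm across), 226 mm above the bench. The three other hooks carry tools fixed on them, up to 40 mm wide, hanging at 50 to 74 mm from the axis, tops at most 212 mm above the bench.
- free_tip (a point): Nominal place of the free hook's tip, 95 mm from the axis, 200 mm above the bench; turns with the carousel, x axis from the tip to the axis. The hook's clamp was set by hand: its bar's middle line is truly anywhere from 183 to 217 mm above the bench. No given pose contains this; it has to be felt (or seen).
- hook_mid (a point): Nominal point on the middle line of the free hook, 60 mm from the axis (true height as for free_tip). The hook is a level bar 7 mm thick, out to 98.5 mm from the axis; its last 7 mm are a square blunt tip, 7 mm wide, rising 6 mm above the bar's top (9.5 mm above its middle line). Springy up and down from its root 20 mm from the axis: 0.7 mm per N at the tip, 0.3 mm per N at 70 mm; stiff otherwise.
- eye (a point): Centre of the eye through the top of the loose upright scraper's black plastic handle. z up the handle, y across, x through the eye. Handle 30 mm wide (y), 12 mm thick (x); eye 14 mm wide, 17 mm high; top of the handle 18.5 mm above this point. 8 mm of handle stands on each side of the eye, to be held across the width. Hung, this point is 5 mm below the bar's middle line.
- blade_foot (a point): Middle of the lower edge of the scraper, 116 mm below its eye. The handle ends 61 mm below the eye; below it is a steel blade 56 mm wide (y) and 4 mm thick (x). The scraper weighs 120 g, give or take 30 percent.
- holder: Fixed aluminium holder in which the scraper stands upright, blade down; origin under its middle at bench height. Foot 80 x 100 mm, slot block 24 (x) x 76 (y) x 50 mm high; slot 8 (x) by 60 mm (y), open on top, floor 6 mm above the bench. Lift the scraper straight up by 50 mm to clear it.
- solder_reel: Bystander: white reel, 60 mm across, 45 mm high, origin under its centre.
- flux_bottle: Bystander: small amber bottle, 42 mm across, 110 mm high, origin under its centre.
- multimeter: Bystander: grey multimeter lying flat, 150 (x) x 78 (y) x 36 mm, origin under its centre.
- tip_pot: Bystander: open steel pot, 68 mm across, 45 mm high, origin under its centre.
- screwdriver: Bystander: screwdriver lying on the bench along its x, 160 mm long.
Mind the look-alikes: they are no part of the job. Leave any red look-alike of the rack_base alone.

How it is judged:
By the outcome, as a careful person would: the job done as asked, in the order asked, and still so for the second after the job is handed in, with the robot touching nothing.
It also fails if it takes over 72 s, if anything falls off the work surface, if the arm or the gripper's body presses on something with over 40 N, if the wrist force passes 120 N, or if a joint passes its speed limit or range.

## Working session

There is one attempt and no reset: what is moved stays moved. The work goes in short steps, Python scripts to look and compute and a tool call to move; the robot and the scene stay as the last step left them, time stands still between calls to the robot, and variables do not carry over. Pictures are saved under pics/ and viewed, about 8 in all and at most 12, crops included, and the job is handed in when it is done.

Besides the shell and the picture viewer there is one more tool, called by a JSON object that holds its "api" and its "payload", one argument or row to a line. apply_moves: Moves the arm, as the interface text tells. Its arguments: {"type":"object","properties":{"steps":{"type":"string"},"jaw":{"type":"number"},"grip_force":{"type":"number"}},"required":["steps"]}

```bash
mkdir -p pics; cat > h.py <<'E'
import numpy as np,cv2
from workcell import state,cams,env
def grab(n,save=None):
    f=cams.grab_frame(n)
    np.savez(f'{n}_last.npz',**{k:np.array(v) for k,v in f.items()})
    if save: cv2.imwrite('pics/'+save,f['image'][:,:,::-1])
    return f
def load(n): return dict(np.load(f'{n}_last.npz',allow_pickle=True))
def rpy(r):
    from scipy.spatial.transform import Rotation as R
    return R.from_euler('xyz',r,degrees=True).as_matrix()
def campose(f,s=None):
    if 'rvec' in f:
        R=cv2.Rodrigues(np.array(f['rvec'],float))[0]; return R.T,-R.T@np.array(f['tvec'],float).ravel()
    T=np.array(f['mount']);Rt=rpy(s['ee_rot']);return Rt@T[:3,:3],Rt@T[:3,3]+np.array(s['ee_pos'])
def ray(f,uv,s=None):
    K=np.array(f['intrinsics']);k1=float(f['k1'])
    d=np.linalg.inv(K)@[uv[0],uv[1],1];xd=d[:2];x=xd.copy()
    for _ in range(20): x=xd/(1+k1*(x@x))
    R,c=campose(f,s);return c,R@[x[0],x[1],1]
def atz(f,uv,z,s=None):
    c,d=ray(f,uv,s);return c+d*(z-c[2])/d[2]
def proj(f,p,s=None):
    R,c=campose(f,s);q=R.T@(np.array(p,float)-c);x=q[:2]/q[2];x=x*(1+float(f['k1'])*(x@x))
    K=np.array(f['intrinsics']);return K[:2,:2]@x+K[:2,2]
def tri(rs):
    A=0;b=0
    for c,d in rs:
        d=d/np.linalg.norm(d);P=np.eye(3)-np.outer(d,d);A=A+P;b=b+P@c
    p=np.linalg.solve(A,b);return p,[np.linalg.norm((np.eye(3)-np.outer(d,d)/(d@d))@(p-c)) for c,d in rs]
E
python3 - <<'E'
from h import *
s=state();print(s)
for n in ['scene','top']:
    f=grab(n,n+'0.png');print(n,campose(f)[1],f['intrinsics'],f['k1'])
E
```

```text
{'time_s': 0.0, 'qpos': array([-6.85823185e+01,  1.83495228e+01,  8.97049296e+01, -1.38543352e-03,
        7.20423972e+01, -1.14646753e+00]), 'qvel': array([ 0.06960772, -0.09045208,  0.02190636,  0.01169251, -0.10580699,
       -0.01880085]), 'effort': array([-3.70219414e-04, -4.12461877e+01, -2.31972367e+01,  7.26618455e-02,
        4.57818643e-02, -1.73503581e-04]), 'ee_pos': array([ 220.56961911, -530.83289714,  403.95123271]), 'ee_rot': array([-1.79999379e+02,  9.68566137e-02, -6.74354222e+01]), 'force': array([-0.30266448, -0.62897813,  0.21165599]), 'torque': array([ 0.00110125, -0.00569102,  0.00356252]), 'gripper_width': 91.42526869507182}
scene [1145.71548807  -48.56451378  884.41283499] [[423.45843392   0.         320.98561756]
 [  0.         423.45843392 201.2521123 ]
 [  0.           0.           1.        ]] -0.04251324057561128
top [ 386.4758806    28.60279197 1282.25579477] [[503.93461611   0.         326.98275523]
 [  0.         503.93461611 199.21297224]
 [  0.           0.           1.        ]] -0.11564296972655384
```

View pics/scene0.png

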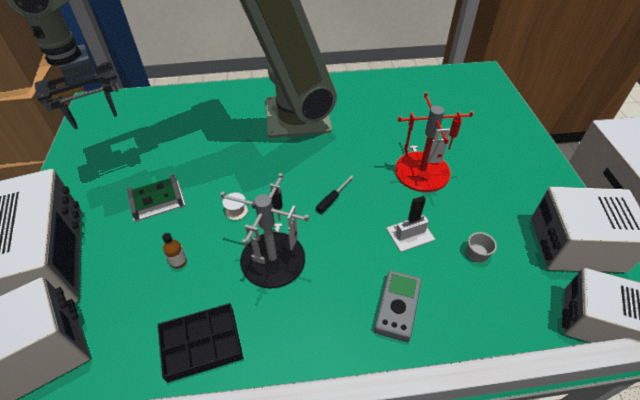

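View pics/top0.png

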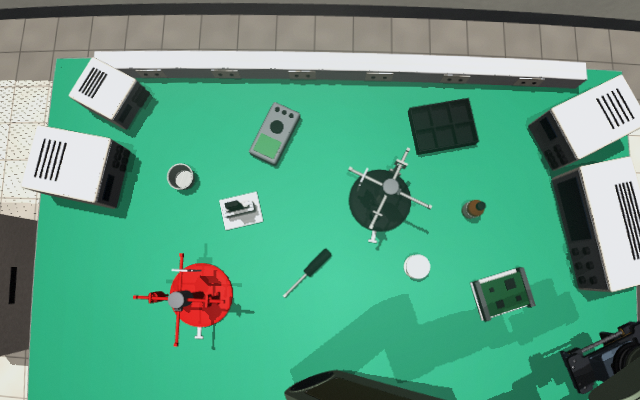

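The overhead view has the black carousel at about (380,200) with its pointer near (373,238), the holder with scraper at (240,208), and the red look-alike at (200,295). The scene view has the carousel at (272,258) and the scraper at (415,215). I'll zoom in on these.

```bash
python3 - <<'E'
from h import *
t=load('top')['image'];s=load('scene')['image']
def c(im,x,y,w,h,k): return cv2.resize(im[y:y+h,x:x+w],(w*k,h*k),interpolation=cv2.INTER_CUBIC)
a=c(t,335,140,100,110,4);b=c(s,215,170,100,120,4)[:440]
d=c(t,210,180,60,60,4);
out=np.hstack([a,b]);cv2.imwrite('pics/c1.png',out[:,:,::-1])
e=c(s,380,185,60,70,5);d=c(t,210,180,60,70,5);cv2.imwrite('pics/c2.png',np.hstack([d,e])[:,:,::-1])
E
```

```text
(no output)
```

View pics/c1.png

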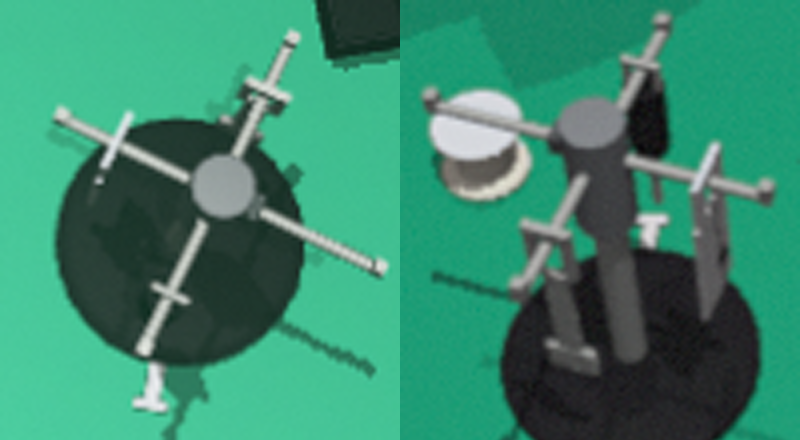

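View pics/c2.png

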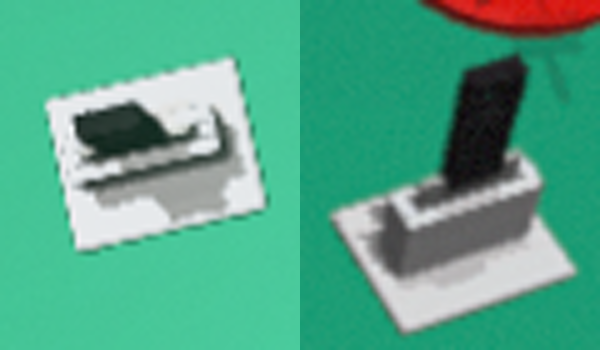

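The free (empty) hook is the one on the right of the overhead crop, with its tip at top px (429.5,206.8) and scene px (223,194). The pointer's T is at (372.5,240). The scraper's holder has its long side roughly across the image.

```bash
python3 - <<'E'
from h import *
t=load('top');s=load('scene')
T=lambda x,y:(335+x/4-.5+.125,140+y/4-.4)
S=lambda x,y:(215+(x-400)/4-.4,170+y/4-.4)
base=atz(t,T(180,242),14);base0=base
hubt=atz(t,T(223,187),226);hubs=atz(s,S(591,124),226)
ptr=atz(t,T(150,404),5)
print('base',base,'hub',hubt,hubs,'ptr',ptr, 'ptrlen',np.linalg.norm((ptr-hubt)[:2]))
p,e=tri([ray(t,T(380,268)),ray(s,S(431,97))]);print('tip',p,e,np.linalg.norm((p-hubt)[:2]))
for z in (190,200,210):print(z,atz(t,T(380,268),z),atz(s,S(431,97),z))
# other hook tips
for q in ((293,38),(61,115),(146,348)): print(atz(t,T(*q),205))
H=lambda x,y:(210+x/5-.4,180+y/5-.4)
co=[atz(t,H(*q),4) for q in ((48,100),(235,60),(268,207),(78,250))]
print('holder',np.round(co,1),np.mean(co,0),[np.linalg.norm(co[i]-co[i-1]) for i in range(4)])
a=co[0]-co[1];b=co[3]-co[2];print('yaw y axis',np.degrees(np.arctan2(a[1],a[0])),np.degrees(np.arctan2(b[1],b[0])))
a=co[0]-co[3];b=co[1]-co[2];print('x axis',np.degrees(np.arctan2(a[1],a[0])),np.degrees(np.arctan2(b[1],b[0])))
H2=lambda x,y:(380+(x-300)/5-.4,185+y/5-.4)
c=[atz(s,H2(*q),140.5) for q in ((463,72),(522,56),(526,66),(467,84))];print('handle top scene',np.round(c,1))
E
```

```text
base [ 561.34870115 -107.20434391   14.        ] hub [ 562.1302655  -107.28467079  226.        ] [ 563.30375371 -106.0747308   226.        ] ptr [458.5723998  -89.83097864   5.        ] ptrlen 105.01839323201435
tip [ 521.96356753 -192.7750393   213.40600653] [np.float64(1.0222048603588494), np.float64(1.0222048603587384)] 94.45616302709963
190 [ 524.96267725 -198.68979416  190.        ] [ 500.40160158 -196.72373144  190.        ]
200 [ 523.69478014 -196.60884767  200.        ] [ 509.69454454 -194.59014159  200.        ]
210 [ 522.42688303 -194.52790118  210.        ] [ 518.9874875  -192.45655174  210.        ]
[ 649.46739707 -148.53147249  205.        ]
[603.45492639 -21.45373313 205.        ]
[477.25891282 -68.85289355 205.        ]
holder [[555.4 303.8   4. ]
 [578.2 208.    4. ]
 [502.8 188.2   4. ]
 [478.6 284.7   4. ]] [528.75179287 246.15496331   4.        ] [np.float64(79.1880573673097), np.float64(98.50052217672037), np.float64(77.97745929009321), np.float64(99.49784448001256)]
yaw y axis 103.3566801650846 104.06391286954694
x axis 13.9932128343137 14.73044999179743
handle top scene [[526.9 233.5 140.5]
 [520.7 263.6 140.5]
 [527.  263.8 140.5]
 [534.3 233.5 140.5]]
```

Measurements agree with each other:
- Axis at about (562,-107), with the free hook at azimuth about 245.4° and the pointer at about 170.4°, so the carousel needs a turn of about -75°.
- Holder at (528.8,246), yaw about 14°.

Next I go above the free hook with the jaws closed, to feel its height first.

{"api": "apply_moves", "payload": {
  "steps": "0 0 0.8 0;0.3 0.3 0.5 0.5;0.7 0.8 0 0.7;0.75 0.9 0 0.7;0.75 0.9 0 0.7",
  "jaw": 1,
  "grip_force": 5
}}

```text
time_s: 0.6
ee_pos: [319.9, -415.2, 454.2]
ee_rot: [179.9, 0.4, -51.8]
force: [0.4, 0.5, 0.1]
gripper_width: 53.7
```

{"api": "apply_moves", "payload": {
  "steps": "0.75 0.9 0 0.7;0.75 0.9 0 0.7;0.75 0.9 0 0.7;0.75 0.9 0 0.7;0.75 0.9 0 0.7"
}}

```text
time_s: 1.1
ee_pos: [473.8, -226.9, 452.9]
ee_rot: [179.9, 0.5, -30.0]
force: [0.9, 0.1, 0.1]
gripper_width: 14.4
```

{"api": "apply_moves", "payload": {
  "steps": "0.5 0.6 0 0.7;0 0 0 0;0 0 0 0"
}}

```text
time_s: 1.4
ee_pos: [497.2, -197.2, 451.3]
ee_rot: [180.0, 0.6, -25.1]
force: [-0.3, -0.2, 1.0]
gripper_width: 0.9
```

{"api": "apply_moves", "payload": {
  "steps": "0.5 0.4 0 0.08;0.4 0.31 0 0;0 0 0 0;0 0 0 0"
}}

```text
time_s: 1.8
ee_pos: [531.5, -171.9, 450.4]
ee_rot: [179.8, 0.8, -25.1]
force: [-0.5, -0.4, 1.0]
gripper_width: 0.3
```

```bash
python3 - <<'E'
from h import *
s=state();f=grab('wrist','w1.png');print(s['ee_pos'],s['ee_rot'],s['force'],f['mount'])
np.save('sw1.npy',np.r_[s['ee_pos'],s['ee_rot']])
for p in [(533.7,-168.8,259),(522,-193,200),(522,-193,213)]: print(proj(f,p,s))
E
```

```text
[ 531.45171614 -171.86407412  450.42584342] [179.8095801    0.8191551  -25.09654604] [-0.50555179 -0.37037087  0.98207317] [[ 9.99999832e-01 -1.01201374e-04  5.70047103e-04 -3.08240581e-01]
 [-3.47562956e-05  9.72334924e-01  2.33591083e-01 -6.49187140e+01]
 [-5.77916445e-04 -2.33591064e-01  9.72334758e-01  2.05189854e+01]
 [ 0.00000000e+00  0.00000000e+00  0.00000000e+00  1.00000000e+00]]
[318.6467718  230.77452236]
[317.64176138 237.42333806]
[317.68952096 243.46632078]
```

View pics/w1.png

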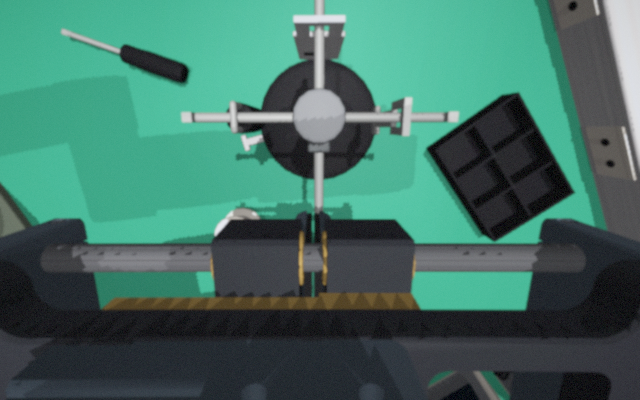

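The wrist view shows the hub at (319,116) and the free hook running straight down between the closed fingers at x≈319, so they line up well. Descending to feel.

```bash
cat >> h.py <<'E'
def tip(s=None,d=191):
    s=s or state();return np.array(s['ee_pos'])+rpy(s['ee_rot'])@[0,0,d]
AX=np.array([562.3,-107.0])
def polar(p): v=np.array(p)[:2]-AX;return np.hypot(*v),np.degrees(np.arctan2(v[1],v[0]))%360
E
python3 - <<'E'
from h import *
v=np.load('sw1.npy');s=dict(ee_pos=v[:3],ee_rot=v[3:]);f=load('wrist')
print(atz(f,(319,116),226,s),atz(f,(319.3,190),205,s),tip(s),polar(tip(s)),atz(f,(258,140),5,s),atz(f,(247,143),5,s))
E
```

```text
[ 562.62450669 -107.28063082  226.        ] [ 540.2583003  -156.60324744  205.        ] [ 528.70965302 -171.28075191  259.44641828] (np.float64(72.5281081787178), np.float64(242.4103738422648)) [476.20855308 -94.33628283   5.        ] [460.25293701 -91.45256646   5.        ]
```

{"api": "apply_moves", "payload": {
  "steps": "0 0 -0.5 0;0 0 -0.3 0;0 0 0 0;0 0 0 0"
}}

```text
time_s: 2.25
ee_pos: [528.6, -175.1, 418.4]
ee_rot: [179.8, 0.8, -25.4]
force: [0.1, 0.1, 0.2]
gripper_width: 0.3
```

{"api": "apply_moves", "payload": {
  "steps": "0.22 0.17 0 0;0 0 0 0"
}}

```text
time_s: 2.45
ee_pos: [537.9, -168.4, 419.7]
ee_rot: [179.8, 0.6, -25.5]
force: [0.3, -0.8, 0.1]
gripper_width: 0.4
```

{"api": "apply_moves", "payload": {
  "steps": "0 0 -0.06 0;0 0 -0.06 0;0 0 0 0"
}}

```text
time_s: 2.75
ee_pos: [538.6, -167.9, 415.4]
ee_rot: [179.8, 0.5, -25.4]
force: [0.0, 0.3, -0.6]
gripper_width: 0.2
```

```bash
python3 -c "
from h import *
print(tip(),polar(tip()),state()['force'])"
```

```text
[ 536.64732334 -167.77961465  224.42935942] (np.float64(65.97136786041227), np.float64(247.11731117068422)) [ 0.01773182  0.28487033 -0.55812432]
```

{"api": "apply_moves", "payload": {
  "steps": "0 0 -0.08 0;0 0 -0.08 0;0 0 0 0"
}}

```text
time_s: 3.05
ee_pos: [538.4, -167.9, 408.4]
ee_rot: [179.8, 0.6, -25.4]
force: [-0.5, -0.1, -0.4]
gripper_width: 0.7
```

{"api": "apply_moves", "payload": {
  "steps": "0 0 -0.06 0;0 0 0 0"
}}

```text
time_s: 3.25
ee_pos: [538.3, -167.9, 405.6]
ee_rot: [179.8, 0.6, -25.4]
force: [0.6, -0.8, -0.4]
gripper_width: 0.6
```

{"api": "apply_moves", "payload": {
  "steps": "0 0 -0.06 0;0 0 0 0"
}}

```text
time_s: 3.45
ee_pos: [538.3, -167.9, 403.0]
ee_rot: [179.8, 0.6, -25.4]
force: [0.5, 0.7, -0.1]
gripper_width: 0.6
```

Tip at 212; no contact yet. Continuing gently.

{"api": "apply_moves", "payload": {
  "steps": "0 0 -0.05 0;0 0 0 0"
}}

```text
time_s: 3.65
ee_pos: [538.3, -168.0, 400.9]
ee_rot: [179.8, 0.6, -25.4]
force: [0.2, -0.1, -1.0]
gripper_width: 0.4
```

{"api": "apply_moves", "payload": {
  "steps": "0 0 -0.05 0;0 0 0 0"
}}

```text
time_s: 3.85
ee_pos: [538.5, -168.0, 399.5]
ee_rot: [179.8, 0.5, -25.4]
force: [-1.4, 0.0, 2.6]
gripper_width: 0.4
```

{"api": "apply_moves", "payload": {
  "steps": "0 0 -0.05 0;0 0 0 0"
}}

```text
time_s: 4.05
ee_pos: [538.3, -168.0, 399.0]
ee_rot: [179.8, 0.4, -25.4]
force: [-0.7, 0.5, 3.7]
gripper_width: 0.6
```

Contact at TCP z≈400.2, which puts the bar's top at about 209.2 and its middle line at about 205.7 mm; the camera gave about 204. Now I lift, open to about 30 mm and straddle the hook.

{"api": "apply_moves", "payload": {
  "steps": "0 0 0.4 0;-0.08 -0.16 0.3 0;0 0 0 0;0 0 0 0;0 0 0 0",
  "jaw": 0.34
}}

```text
time_s: 4.55
ee_pos: [534.4, -175.1, 426.6]
ee_rot: [179.8, 0.5, -25.5]
force: [0.0, -0.5, 0.2]
gripper_width: 29.8
```

```bash
python3 -c "
from h import *
s=state();print(s['ee_pos'],s['ee_rot'],tip(),polar(tip()),s['force'],s['gripper_width'])"
```

```text
[ 534.44127752 -175.06869765  426.57574611] [179.77283724   0.51242215 -25.45516813] [ 532.57346419 -175.01827024  235.58488577] (np.float64(74.23039820151803), np.float64(246.39286735294488)) [ 0.02229402 -0.52409528  0.1997307 ] 29.810451784185712
```

{"api": "apply_moves", "payload": {
  "steps": "0 0 -0.4 0;0 0 -0.3 0;0 0 -0.3 0;0 0 0 0"
}}

```text
time_s: 4.95
ee_pos: [534.1, -174.9, 382.8]
ee_rot: [179.8, 0.7, -25.5]
force: [0.4, -0.0, -0.1]
gripper_width: 30.3
```

```bash
python3 -c "
from h import *
s=state();print(s['ee_pos'],s['ee_rot'],tip(),polar(tip()),s['force'],s['gripper_width'])"
```

```text
[ 534.07965947 -174.87386716  382.80795621] [179.7624391    0.67993038 -25.45310593] [ 531.69277824 -174.6148353   191.82304659] (np.float64(74.21972768166737), np.float64(245.64515377176258)) [ 0.37834766 -0.00933258 -0.09275493] 30.2616711600018
```

{"api": "apply_moves", "payload": {
  "steps": "0 0 0 0;0 0 0.01 0;0 0 0 0",
  "jaw": 0.74
}}

```text
time_s: 5.25
ee_pos: [534.4, -174.9, 383.4]
ee_rot: [179.8, 0.7, -25.5]
force: [-0.3, -0.2, 0.6]
gripper_width: 12.1
```

```bash
cat > arc.py <<'E'
from h import *
import sys
s=state();t=tip(s);r,a=polar(t);print(s['ee_pos'],s['ee_rot'],np.round(t,1),'r,az',r,a,'yaw-az',s['ee_rot'][2]-a,s['force'],s['gripper_width'])
tgt=float(sys.argv[1]);R=float(sys.argv[2]);n=int(sys.argv[3]);p=t[:2]
for i in range(1,n+1):
    b=np.radians(a+(tgt-a)*i/n);q=AX+R*np.array([np.cos(b),np.sin(b)]);print(np.round((q-p)/40,3),end=' ');p=q
print((tgt-a)/n/6)
E
python3 arc.py 170.8 74 14
```

```text
[ 534.41700839 -174.93874694  383.36048776] [179.76630902   0.67126388 -25.45066637] [ 532.1 -174.7  192.4] r,az 74.1283569249345 245.92591610100027 yaw-az -271.37658247367267 [-0.3130285  -0.19522231  0.57862571] 12.116259844185246
[-0.153  0.081] [-0.147  0.092] [-0.137  0.105] [-0.127  0.118] [-0.115  0.129] [-0.103  0.139] [-0.089  0.148] [-0.075  0.156] [-0.06   0.162] [-0.045  0.167] [-0.029  0.171] [-0.013  0.173] [0.003 0.173] [0.02  0.172] -0.8943561440595268
```

{"api": "apply_moves", "payload": {
  "steps": "-0.15 0.08 0 -0.9;-0.15 0.09 0 -0.9;-0.14 0.1 0 -0.9;-0.13 0.12 0 -0.9;-0.11 0.13 0 -0.9"
}}

```text
time_s: 5.75
ee_pos: [509.0, -155.7, 386.4]
ee_rot: [179.9, -0.2, -53.5]
force: [0.6, -2.6, -1.3]
gripper_width: 12.0
```

```bash
python3 arc.py 170.8 74 10
```

```text
[ 508.97011221 -155.68439022  386.43950373] [179.91945145  -0.18964048 -53.48142795] [ 509.1 -156.4  195.4] r,az 72.54403847064691 222.86766131779845 yaw-az -276.34908926735557 [ 0.6420127  -2.57196507 -1.25912148] 12.004445951261443
[-0.135  0.103] [-0.097  0.138] [-0.084  0.146] [-0.07   0.153] [-0.056  0.158] [-0.041  0.163] [-0.026  0.166] [-0.011  0.168] [0.004 0.168] [0.019 0.167] -0.8677943552966406
```

{"api": "apply_moves", "payload": {
  "steps": "-0.14 0.12 -0.03 -0.7;-0.1 0.15 -0.03 -0.7;-0.09 0.16 -0.03 -0.7;-0.08 0.16 -0.02 -0.7;-0.07 0.17 -0.02 -0.7"
}}

```text
time_s: 6.25
ee_pos: [490.6, -126.6, 385.7]
ee_rot: [-179.6, -1.0, -75.4]
force: [0.7, -0.8, 0.9]
gripper_width: 11.9
```

```bash
python3 arc.py 170.8 74 5
```

```text
[ 490.58534889 -126.64995196  385.68032185] [-179.61820296   -1.04677345  -75.36810597] [ 492.7 -129.7  194.7] r,az 73.21135684629245 198.06663640817317 yaw-az -273.4347423766708 [ 0.65538067 -0.78220891  0.94783968] 11.917284081196522
[-0.065  0.164] [-0.03   0.173] [-0.014  0.175] [0.003 0.176] [0.02  0.175] -0.9088878802724385
```

{"api": "apply_moves", "payload": {
  "steps": "-0.07 0.17 -0.02 -0.8;-0.03 0.18 -0.02 -0.8;-0.01 0.18 -0.02 -0.8;0 0.18 -0.02 -0.8;0 0 0 0"
}}

```text
time_s: 6.75
ee_pos: [486.5, -98.5, 386.4]
ee_rot: [-179.1, -1.5, -95.3]
force: [-0.5, -0.1, -0.1]
gripper_width: 11.6
```

```bash
python3 arc.py 170.8 74 2; python3 -c "
from h import *
s=state();f=grab('wrist','w2.png');np.save('sw2.npy',np.r_[s['ee_pos'],s['ee_rot']])"
```

```text
[486.54654461 -98.53540453 386.4220891 ] [-179.08667744   -1.52993481  -95.29904003] [ 489.1 -103.9  195.5] r,az 73.25875311187801 177.56982121196245 yaw-az -272.8688612426247 [-0.51680093 -0.12691664 -0.05532472] 11.555135448284984
[-0.011  0.11 ] [0.014 0.108] -0.5641517676635365
```

View pics/w2.png

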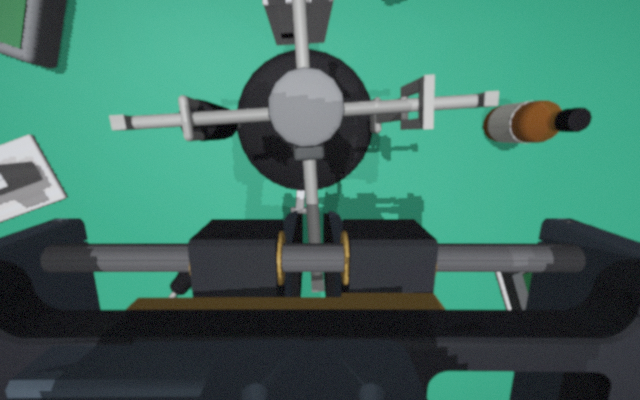

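```bash
python3 - <<'E'
from h import *
v=np.load('sw2.npy');s=dict(ee_pos=v[:3],ee_rot=v[3:]);f=load('wrist')
print(atz(f,(307,107),226,s))
a=atz(f,(118,122),205,s);b=atz(f,(490,98.5),205,s);d=a-b;print('perp az',np.degrees(np.arctan2(d[1],d[0]))+90, (a+b)/2)
h=atz(f,(313,195),206,s);print(polar(h)); print('ptr',polar(atz(f,(300,203),5,s)))
print('proj pointer tip at az170.8',proj(f,(562.3-110*.987,-107+110*.16,5),s),proj(f,(562.3-85*.987,-107+85*.16,5),s))
im=f['image'][90:330,200:420]
cv2.imwrite('pics/w2c.png',cv2.resize(im,None,fx=3,fy=2.5,interpolation=2)[:,:,::-1])
E
```

```text
[ 562.63670819 -107.55436012  226.        ]
perp az 178.2913073122872 [ 562.68690339 -107.02029938  205.        ]
(np.float64(44.62217169586865), np.float64(179.63484437238216))
ptr (np.float64(96.3490318875409), np.float64(170.83042753579593))
proj pointer tip at az170.8 [299.30640205 213.54623034] [300.49037018 194.08320488]
```

{"api": "apply_moves", "payload": {
  "steps": "0 0.13 -0.02 -0.4;0 0.12 -0.02 -0.3;0 0 0 0;0 0 0 0"
}}

```text
time_s: 7.2
ee_pos: [487.2, -90.1, 386.5]
ee_rot: [-178.8, -1.7, -99.2]
force: [-0.2, -0.8, -0.0]
gripper_width: 11.9
```

```bash
python3 arc.py 170.8 74 2; python3 -c "
from h import *
s=state();f=grab('wrist','w3.png');np.save('sw3.npy',np.r_[s['ee_pos'],s['ee_rot']])
im=f['image'][40:240,70:570]
cv2.imwrite('pics/w3c.png',cv2.resize(im,None,fx=1.6,fy=1.6,interpolation=2)[:,:,::-1])"
```

```text
[487.17914492 -90.08938429 386.53189987] [-178.82061535   -1.66978199  -99.18575744] [490.2 -96.2 195.7] r,az 72.93085064448086 171.4919380604094 yaw-az -270.6776954976559 [-0.16870741 -0.78844069 -0.00996682] 11.856331948800133
[-0.025  0.015] [0.002 0.011] -0.057661505034116566
```

View pics/w3c.png

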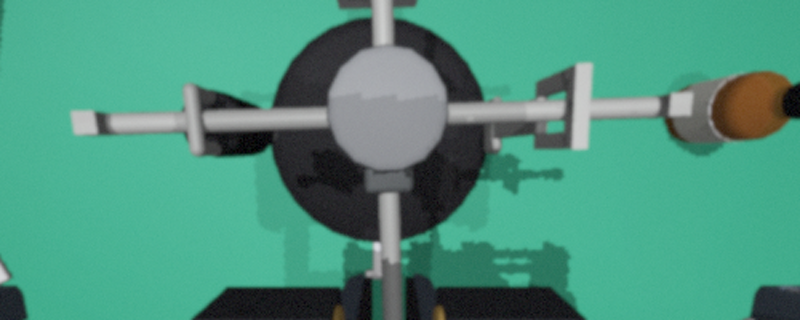

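The overhead hooks' tips are at crop (84,122) and (681,104), with the free hook running down at x≈390 beside the pointer.

```bash
python3 - <<'E'
from h import *
v=np.load('sw3.npy');s=dict(ee_pos=v[:3],ee_rot=v[3:]);f=load('wrist')
U=lambda x,y:(70+x/1.6-.2,40+y/1.6-.2)
a=atz(f,U(84,122),209,s);b=atz(f,U(681,104),209,s);d=a-b;print('perp az',np.degrees(np.arctan2(d[1],d[0]))+90, (a+b)/2)
c=atz(f,U(388,109),226,s);print(c)
h=atz(f,U(389,230),209,s);print(np.degrees(np.arctan2(h[1]-c[1],h[0]-c[0])),'ptr',polar(atz(f,U(374,276),8,s)))
E
```

```text
perp az 172.6066020008991 [ 562.51094737 -107.20261174  209.        ]
[ 562.42933859 -107.0894365   226.        ]
172.07655370115444 ptr (np.float64(106.29486522464408), np.float64(168.4019433744888))
```

{"api": "apply_moves", "payload": {
  "steps": "0 0.055 0 0;0 0 0 0;0 0 0 0"
}}

```text
time_s: 7.55
ee_pos: [487.2, -88.4, 386.6]
ee_rot: [-178.8, -1.7, -99.1]
force: [-0.3, -0.8, 0.4]
gripper_width: 11.7
```

```bash
python3 arc.py 170.8 74 2; python3 -c "
from h import *
s=state();f=grab('wrist','w4.png');np.save('sw4.npy',np.r_[s['ee_pos'],s['ee_rot']])
im=f['image'][40:240,70:570]
cv2.imwrite('pics/w4c.png',cv2.resize(im,None,fx=1.6,fy=1.6,interpolation=2)[:,:,::-1])"
```

```text
[487.19702583 -88.36977545 386.55441117] [-178.81019655   -1.70088755  -99.13454936] [490.2 -94.6 195.7] r,az 73.1465405100802 170.23635545813536 yaw-az -269.37090482040935 [-0.34506401 -0.75802481  0.39671658] 11.700129543126152
[-0.023 -0.005] [-0.001 -0.009] 0.04697037848872062
```

View pics/w4c.png

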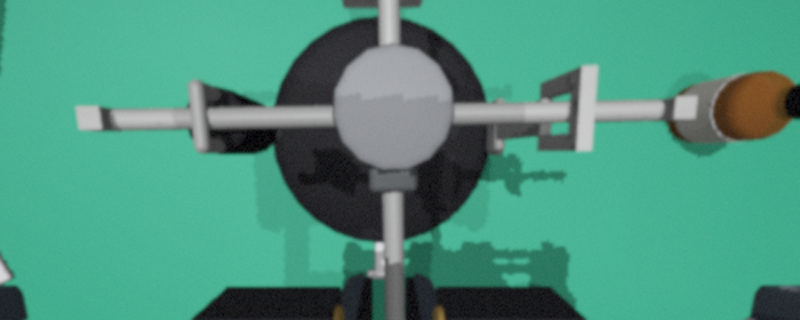

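Tips at crop (90,117.5) and (685,107), so the hook is at about 171.7°. One more small nudge of about 1°.

{"api": "apply_moves", "payload": {
  "steps": "0 0.045 0 0;0 0 0 0;0 0 0 0"
}}

```text
time_s: 7.9
ee_pos: [487.3, -86.7, 386.6]
ee_rot: [-178.8, -1.8, -99.1]
force: [0.2, -0.0, -0.6]
gripper_width: 11.8
```

{"api": "apply_moves", "payload": {
  "steps": "0 -0.03 0 0;0 0 0.6 0;0 0 0.8 0;0 0 0.3 0;0 0 0 0"
}}

```text
time_s: 8.4
ee_pos: [486.6, -87.4, 455.7]
ee_rot: [-179.0, -1.6, -99.1]
force: [0.9, -0.1, -0.1]
gripper_width: 11.7
```

```bash
python3 arc.py 170.8 74 2; python3 -c "
from h import *
s=state();f=grab('wrist','w5.png');np.save('sw5.npy',np.r_[s['ee_pos'],s['ee_rot']])
im=f['image'][100:310,80:560]
t=grab('top')['image'][140:250,335:435]
a=cv2.resize(im,(800,350),interpolation=2);b=cv2.resize(t,(400,440),interpolation=2)[180:420]
b=np.hstack([b,np.zeros((240,400,3),np.uint8)])
cv2.imwrite('pics/w5c.png',np.vstack([a,b])[:,:,::-1])"
```

```text
[486.63197604 -87.3780715  455.67321104] [-179.04751714   -1.60629498  -99.11025932] [488.9 -93.2 264.8] r,az 74.67318999557092 169.3240877758608 yaw-az -268.43434709476196 [ 0.90826523 -0.0896138  -0.06658293] 11.72952515156535
[ 0.012 -0.027] [-0.004 -0.023] 0.12299268534493517
```

View pics/w5c.png

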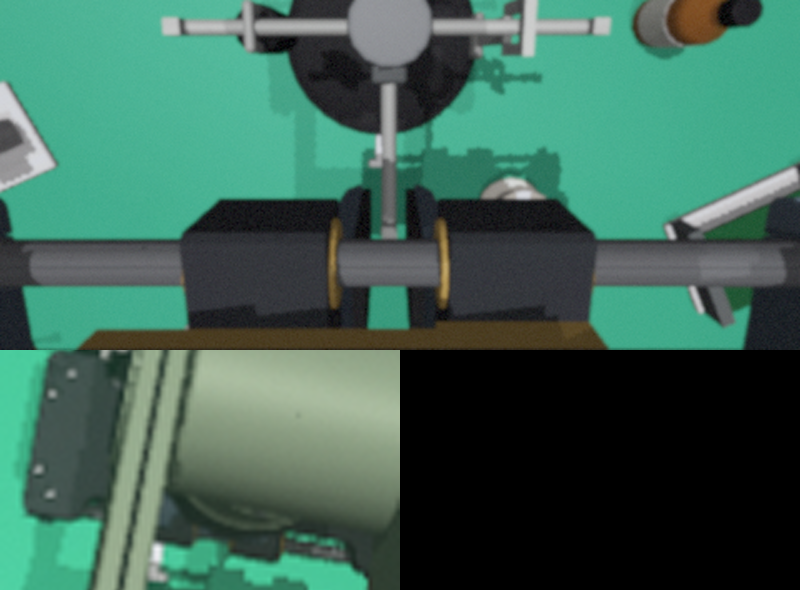

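Now the side hooks' tips are level at crop (172,26)/(602,26); the free hook runs to its tip at (389,232).

```bash
python3 - <<'E'
from h import *
v=np.load('sw5.npy');s=dict(ee_pos=v[:3],ee_rot=v[3:]);f=load('wrist')
U=lambda x,y:(80+x*.6-.2,100+y*.6-.2)
a=atz(f,U(172,26),209,s);b=atz(f,U(602,26),209,s);d=a-b;print('perp az',np.degrees(np.arctan2(d[1],d[0]))+90, (a+b)/2)
c=atz(f,U(390,24),226,s);print(c)
h=atz(f,U(389,234),213,s);print(h,polar(h),np.degrees(np.arctan2(h[1]-c[1],h[0]-c[0])))
E
```

```text
perp az 170.9858633398614 [ 562.25809003 -107.54607594  209.        ]
[ 562.23426643 -107.15428733  226.        ]
[468.18056767 -92.1167732  213.        ] (np.float64(95.28891846081105), np.float64(171.01415031572182)) 170.91630306827554
```

Hook at 170.9° against pointer 170.8°, and the tip at radius 95 checks out. Moving on to the scraper.

{"api": "apply_moves", "payload": {
  "steps": "0.1 0.8 0 0.4;0.1 0.95 0 0.4;0.1 0.95 0 0.4;0.1 0.95 0 0.4;0.1 0.95 0 0.4",
  "jaw": -0.31
}}

```text
time_s: 9.0
ee_pos: [505.2, 98.7, 447.3]
ee_rot: [-179.9, -1.7, -87.2]
force: [1.1, 0.2, -1.2]
gripper_width: 49.0
```

{"api": "apply_moves", "payload": {
  "steps": "0.1 0.9 0 0.4;0.1 0.9 0 0.4;0.1 0.9 0 0.4;0.1 0.7 0 0.3;0 0 0 0"
}}

```text
time_s: 9.5
ee_pos: [520.1, 244.5, 439.0]
ee_rot: [179.4, -1.7, -77.4]
force: [-0.5, -0.2, -0.4]
gripper_width: 59.7
```

```bash
cat > st.py <<'E'
from h import *
s=state();t=tip(s);print(s['time_s'],'tcp',np.round(s['ee_pos'],1),np.round(s['ee_rot'],2),'tip',np.round(t,1),'gp',np.round(tip(s,172),1),'polar',np.round(polar(t),2),'F',np.round(s['force'],1),s['gripper_width'])
E
python3 st.py
```

```text
9.5 tcp [520.1 244.5 439. ] [179.35  -1.74 -77.42] tip [519.3 238.4 248.1] gp [519.3 239.  267. ] polar [348.09  97.1 ] F [-0.5 -0.2 -0.4] 59.74506693654833
```

{"api": "apply_moves", "payload": {
  "steps": "0.22 0.22 0 0.2;0 0 0 0"
}}

```text
time_s: 9.7
ee_pos: [529.2, 253.8, 436.6]
ee_rot: [179.1, -1.8, -76.1]
force: [0.3, -0.2, -0.3]
gripper_width: 59.7
```

```bash
python3 st.py; python3 -c "
from h import *
s=state();f=grab('wrist','w6.png');np.save('sw6.npy',np.r_[s['ee_pos'],s['ee_rot']])
print(proj(f,(528,248,140.5),s),proj(f,(529,246,50),s))
"
```

```text
9.7 tcp [529.2 253.8 436.6] [179.1   -1.82 -76.09] tip [527.8 247.2 245.7] gp [527.9 247.9 264.7] polar [355.92  95.56] F [ 0.3 -0.2 -0.3] 59.72846665703399
[308.10567587 196.07743964] [308.53410623 178.40568576]
```

View pics/w6.png

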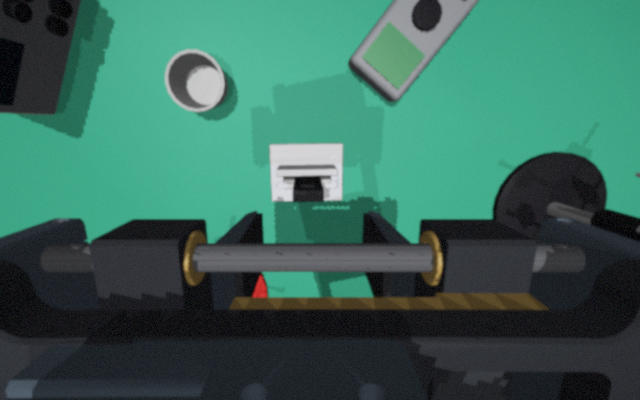

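The handle sits centred at px x≈308, where I predicted it, and the holder is square to the jaws. Descending.

{"api": "apply_moves", "payload": {
  "steps": "0 0 -0.8 0;0 0 -0.8 0;0 0 -0.7 0;0 0 -0.4 0;0 0 0 0"
}}

```text
time_s: 10.25
ee_pos: [528.8, 247.5, 326.5]
ee_rot: [179.2, -1.9, -76.6]
force: [-0.5, -0.5, -0.4]
gripper_width: 59.8
```

```bash
python3 st.py
```

```text
10.25 tcp [528.8 247.5 326.5] [179.16  -1.91 -76.57] tip [527.6 240.6 135.6] gp [527.7 241.3 154.6] polar [349.37  95.7 ] F [-0.5 -0.5 -0.4] 59.779054942099165
```

{"api": "apply_moves", "payload": {
  "steps": "0.01 0.17 -0.2 0.1;0 0.03 -0.3 0;0 0.02 -0.3 0;0 0 0 0"
}}

```text
time_s: 10.65
ee_pos: [530.1, 255.8, 294.8]
ee_rot: [179.4, -1.9, -76.1]
force: [-0.4, 0.0, -0.4]
gripper_width: 59.4
```

```bash
python3 st.py
```

```text
10.65 tcp [530.1 255.8 294.8] [179.41  -1.87 -76.07] tip [529.7 249.2 103.9] gp [529.8 249.9 122.9] polar [357.73  95.23] F [-0.4  0.  -0.4] 59.417965581054425
```

{"api": "apply_moves", "payload": {
  "steps": "-0.03 -0.05 -0.05 0;0 0 0 0"
}}

```text
time_s: 10.85
ee_pos: [529.0, 253.8, 292.8]
ee_rot: [179.4, -1.9, -76.0]
force: [-0.5, -0.8, -0.4]
gripper_width: 59.3
```

{"api": "apply_moves", "payload": {
  "steps": "0 0 0 0;0 0 0 0;0 0 0 0;0 0 0 0;0 0 0 0",
  "jaw": 1,
  "grip_force": 25
}}

```text
time_s: 11.35
ee_pos: [529.2, 254.2, 294.4]
ee_rot: [179.6, -1.8, -76.1]
force: [-1.0, 1.3, -0.4]
gripper_width: 29.9
```

```bash
python3 st.py
```

```text
11.35 tcp [529.2 254.2 294.4] [179.62  -1.78 -76.08] tip [529.4 248.1 103.5] gp [529.4 248.7 122.5] polar [356.63  95.29] F [-1.   1.3 -0.4] 29.89930266228005
```

{"api": "apply_moves", "payload": {
  "steps": "0 0 0.2 0;0 0 0.3 0;0 0 0.3 0;0 0 0.3 0;0 0 0.3 0"
}}

```text
time_s: 11.85
ee_pos: [528.6, 254.1, 353.3]
ee_rot: [179.4, -1.8, -76.1]
force: [0.0, 0.5, -0.5]
gripper_width: 29.9
```

```bash
python3 st.py
```

```text
11.85 tcp [528.6 254.1 353.3] [179.42  -1.81 -76.06] tip [528.2 247.7 162.4] gp [528.3 248.4 181.3] polar [356.36  95.49] F [ 0.   0.5 -0.5] 29.874889553198255
```

{"api": "apply_moves", "payload": {
  "steps": "0 -0.2 0.5 0;-0.2 -0.6 0.3 -0.4;-0.3 -0.8 0.1 -0.4;-0.3 -0.8 0.1 -0.4;-0.3 -0.8 0.1 -0.4"
}}

```text
time_s: 12.35
ee_pos: [484.5, 125.0, 405.6]
ee_rot: [-180.0, -1.8, -85.7]
force: [0.2, 0.1, -1.0]
gripper_width: 29.8
```

{"api": "apply_moves", "payload": {
  "steps": "-0.3 -0.8 0.1 -0.4;-0.3 -0.8 0.1 -0.4;-0.3 -0.8 0.05 -0.4;-0.3 -0.8 0.05 -0.4;0 0 0 0"
}}

```text
time_s: 12.85
ee_pos: [431.3, -11.0, 424.6]
ee_rot: [-179.5, -2.1, -95.9]
force: [0.8, -0.3, -1.9]
gripper_width: 29.7
```

```bash
python3 st.py
```

```text
12.85 tcp [431.3 -11.  424.6] [-179.55   -2.09  -95.86] tip [432.1 -18.  233.7] gp [432.  -17.3 252.7] polar [157.67 145.65] F [ 0.8 -0.3 -1.9] 29.72941915909641
```

{"api": "apply_moves", "payload": {
  "steps": "-0.1 -0.6 -0.2 -0.3;-0.1 -0.6 -0.3 -0.2;0 -0.4 -0.2 -0.1;0 0 0 0;0 0 0 0"
}}

```text
time_s: 13.35
ee_pos: [422.9, -76.5, 400.9]
ee_rot: [-179.1, -2.0, -99.6]
force: [0.8, -0.1, -1.4]
gripper_width: 29.9
```

```bash
python3 st.py
```

```text
13.35 tcp [422.9 -76.5 400.9] [-179.08   -2.04  -99.62] tip [424.8 -83.7 210. ] gp [424.6 -83.  229. ] polar [139.46 170.4 ] F [ 0.8 -0.1 -1.4] 29.912360007140677
```

{"api": "apply_moves", "payload": {
  "steps": "-0.01 -0.05 -0.3 0.07;0 0 -0.2 0;0 0 0 0;0 0 0 0"
}}

```text
time_s: 13.75
ee_pos: [423.6, -75.8, 382.8]
ee_rot: [-178.8, -2.0, -99.0]
force: [0.1, -0.0, -2.0]
gripper_width: 29.8
```

```bash
cat >> st.py <<'E'
g=tip(s,172);u=np.array([np.cos(np.radians(170.9)),np.sin(np.radians(170.9))]);v=g[:2]-AX
print('gp radial',round(v@u,2),'lateral',round(-v[0]*u[1]+v[1]*u[0],2),'z',round(g[2],2),'| +lat dir',np.round([-u[1],u[0]],3),'inward',-u.round(3))
E
python3 st.py
```

```text
13.75 tcp [423.6 -75.8 382.8] [-178.84   -1.97  -98.97] tip [426.4 -82.9 191.9] gp [426.1 -82.2 210.9] polar [138.   169.95] F [ 0.1 -0.  -2. ] 29.788939192711865
gp radial 138.36 lateral -2.94 z 210.91 | +lat dir [-0.158 -0.987] inward [ 0.987 -0.158]
```

{"api": "apply_moves", "payload": {
  "steps": "-0.01 -0.08 -0.05 0;0 0 0 0;0 0 0 0"
}}

```text
time_s: 14.05
ee_pos: [423.6, -78.7, 381.7]
ee_rot: [-178.7, -2.0, -98.9]
force: [0.4, 0.4, -0.9]
gripper_width: 30.2
```

```bash
python3 st.py; python3 -c "
from h import *
s=state();w=grab('wrist');f=grab('scene');np.save('sw7.npy',np.r_[s['ee_pos'],s['ee_rot']])
g=tip(s,172);c=np.array([g[0],g[1],g[2]-.5]);print('pred scene eye',proj(f,c),proj(f,c+[0,0,18.5]),proj(f,c-[0,0,61]),proj(f,c-[0,0,116]),proj(f,(468.5,-91.9,205.7)))
a=cv2.resize(f['image'][130:240,190:290],(500,550),interpolation=2)
cv2.imwrite('pics/s7.png',a[:,:,::-1])
cv2.imwrite('pics/w7.png',w['image'][:,:,::-1])
"
```

```text
14.05 tcp [423.6 -78.7 381.7] [-178.74   -1.98  -98.9 ] tip [426.8 -85.8 190.8] gp [426.5 -85.1 209.8] polar [137.17 171.12] F [ 0.4  0.4 -0.9] 30.207229852922683
gp radial 137.59 lateral -0.13 z 209.8 | +lat dir [-0.158 -0.987] inward [ 0.987 -0.158]
pred scene eye [270.57347719 159.99137941] [269.77841915 154.0777383 ] [273.04732106 178.35568906] [275.10065551 193.55722238] [268.47501324 174.27750628]
```

View pics/s7.png

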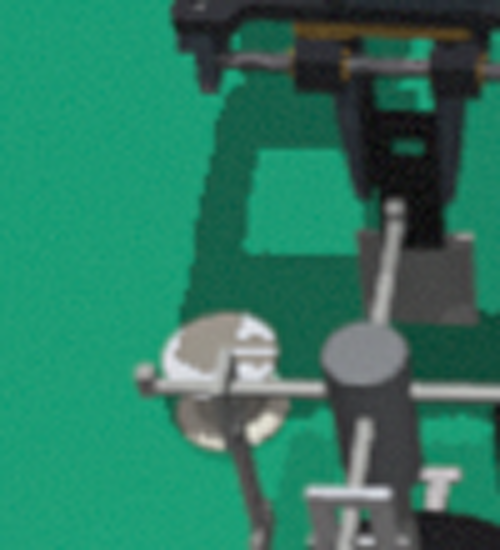

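The eye shows clearly at scene px (271.2,159.2), predicted (270.6,160.0), and the hook tip is at (268.8,171.4). Both agree. Approaching along the hook.

{"api": "apply_moves", "payload": {
  "steps": "0.25 -0.04 -0.01 0;0.25 -0.04 0 0;0.15 -0.025 0 0;0 0 0 0;0 0 0 0"
}}

```text
time_s: 14.65
ee_pos: [452.8, -83.6, 381.2]
ee_rot: [-178.7, -2.0, -98.9]
force: [-0.5, -0.2, -0.6]
gripper_width: 29.5
```

```bash
python3 st.py
```

```text
14.65 tcp [452.8 -83.6 381.2] [-178.69   -1.97  -98.93] tip [456.1 -90.7 190.4] gp [455.8 -90.  209.3] polar [107.43 171.29] F [-0.5 -0.2 -0.6] 29.506271505840868
gp radial 107.87 lateral 0.07 z 209.33 | +lat dir [-0.158 -0.987] inward [ 0.987 -0.158]
```

Aligned: lateral 0.07, z 209.3. Threading in small steps while watching the force.

{"api": "apply_moves", "payload": {
  "steps": "0.1 -0.016 0 0;0.1 -0.016 0 0;0 0 0 0"
}}

```text
time_s: 14.95
ee_pos: [461.2, -84.9, 381.0]
ee_rot: [-178.7, -2.0, -98.9]
force: [0.2, 0.6, -1.6]
gripper_width: 29.9
```

```bash
python3 st.py
```

```text
14.95 tcp [461.2 -84.9 381. ] [-178.72   -1.97  -98.93] tip [464.4 -92.  190.2] gp [464.1 -91.3 209.2] polar [ 99.03 171.31] F [ 0.2  0.6 -1.6] 29.886244487493624
gp radial 99.45 lateral 0.06 z 209.19 | +lat dir [-0.158 -0.987] inward [ 0.987 -0.158]
```

{"api": "apply_moves", "payload": {
  "steps": "0.1 -0.016 0 0;0.1 -0.016 0 0;0 0 0 0"
}}

```text
time_s: 15.25
ee_pos: [469.8, -86.3, 381.1]
ee_rot: [-178.7, -2.0, -98.9]
force: [0.1, -0.7, -1.5]
gripper_width: 29.8
```

{"api": "apply_moves", "payload": {
  "steps": "0.1 -0.016 0.003 0;0.1 -0.016 0.003 0;0 0 0 0"
}}

```text
time_s: 15.55
ee_pos: [478.5, -87.6, 381.4]
ee_rot: [-178.7, -2.0, -98.9]
force: [-0.2, 0.5, -1.9]
gripper_width: 29.8
```

```bash
python3 st.py
```

```text
15.55 tcp [478.5 -87.6 381.4] [-178.71   -1.97  -98.93] tip [481.7 -94.8 190.6] gp [481.4 -94.1 209.6] polar [ 81.49 171.38] F [-0.2  0.5 -1.9] 29.7806753140236
gp radial 81.91 lateral 0.04 z 209.55 | +lat dir [-0.158 -0.987] inward [ 0.987 -0.158]
```

No contact. I go on to radius ~74, then lower onto the bar.

{"api": "apply_moves", "payload": {
  "steps": "0.1 -0.016 0 0;0.08 -0.013 0 0;0 0 0 0"
}}

```text
time_s: 15.85
ee_pos: [486.4, -88.9, 381.3]
ee_rot: [-178.7, -2.0, -98.9]
force: [0.1, 0.8, -2.5]
gripper_width: 30.3
```

{"api": "apply_moves", "payload": {
  "steps": "0 0 -0.06 0;0 0 -0.06 0;0 0 0 0"
}}

```text
time_s: 16.15
ee_pos: [486.3, -88.9, 376.0]
ee_rot: [-178.8, -2.0, -98.9]
force: [-0.8, 0.5, -2.1]
gripper_width: 29.5
```

```bash
python3 st.py
```

```text
16.15 tcp [486.3 -88.9 376. ] [-178.76   -1.97  -98.93] tip [489.3 -96.  185.1] gp [489.  -95.3 204.1] polar [ 73.78 171.45] F [-0.8  0.5 -2.1] 29.520766452460638
gp radial 74.19 lateral 0.06 z 204.12 | +lat dir [-0.158 -0.987] inward [ 0.987 -0.158]
```

{"api": "apply_moves", "payload": {
  "steps": "0 0 -0.04 0;0 0 0 0"
}}

```text
time_s: 16.35
ee_pos: [486.1, -88.9, 374.1]
ee_rot: [-178.8, -2.0, -98.9]
force: [0.5, -0.3, -1.8]
gripper_width: 30.0
```

{"api": "apply_moves", "payload": {
  "steps": "0 0 -0.03 0;0 0 0 0"
}}

```text
time_s: 16.55
ee_pos: [486.0, -88.9, 372.8]
ee_rot: [-178.8, -2.0, -98.9]
force: [0.2, 0.3, -2.3]
gripper_width: 29.9
```

{"api": "apply_moves", "payload": {
  "steps": "0 0 -0.025 0;0 0 0 0"
}}

```text
time_s: 16.75
ee_pos: [486.1, -88.9, 372.1]
ee_rot: [-178.8, -2.0, -98.9]
force: [-0.7, 0.4, -0.4]
gripper_width: 29.8
```

{"api": "apply_moves", "payload": {
  "steps": "0 0 -0.02 0;0 0 0 0"
}}

```text
time_s: 16.95
ee_pos: [486.0, -88.8, 371.6]
ee_rot: [-178.7, -2.0, -98.9]
force: [-0.5, -0.3, 0.6]
gripper_width: 29.6
```

{"api": "apply_moves", "payload": {
  "steps": "0 0 0 0;0 0 0 0;0 0 0 0;0 0 0 0;0 0 0 0",
  "jaw": -0.1
}}

```text
time_s: 17.45
ee_pos: [486.4, -88.9, 372.1]
ee_rot: [-178.6, -2.0, -98.9]
force: [-0.8, 0.3, -0.6]
gripper_width: 49.9
```

```bash
python3 st.py
```

```text
17.45 tcp [486.4 -88.9 372.1] [-178.62   -1.98  -98.93] tip [489.9 -96.2 181.3] gp [489.6 -95.4 200.3] polar [ 73.2  171.49] F [-0.8  0.3 -0.6] 49.94709688243249
gp radial 73.66 lateral 0.09 z 200.27 | +lat dir [-0.158 -0.987] inward [ 0.987 -0.158]
```

Released. Lifting straight up, then away.

{"api": "apply_moves", "payload": {
  "steps": "0 0 0.3 0;0 0 0.3 0;0 0 0.4 0;0 0 0.5 0;0 0 0.5 0"
}}

```text
time_s: 17.95
ee_pos: [485.7, -88.8, 455.3]
ee_rot: [-178.9, -2.0, -98.9]
force: [-0.6, 0.5, 0.0]
gripper_width: 50.4
```

{"api": "apply_moves", "payload": {
  "steps": "0 0 0.5 0;-0.6 -0.6 0.3 0;-0.6 -0.7 0 0;-0.6 -0.7 0 0;-0.3 -0.7 0 0"
}}

```text
time_s: 18.45
ee_pos: [400.2, -196.9, 497.3]
ee_rot: [-178.1, -2.1, -98.5]
force: [1.3, -0.3, 0.2]
gripper_width: 50.2
```

{"api": "apply_moves", "payload": {
  "steps": "-0.3 -0.8 0 0;-0.3 -0.8 0 0;-0.2 -0.8 0 0;0 0 0 0;0 0 0 0"
}}

```text
time_s: 18.95
ee_pos: [363.6, -298.2, 502.9]
ee_rot: [-177.7, -2.3, -98.8]
force: [1.0, 0.1, -0.8]
gripper_width: 49.9
```

```bash
python3 st.py; python3 -c "
from h import *
f=grab('scene');t=grab('top')
a=cv2.resize(f['image'][150:290,215:325],(440,560),interpolation=2)
b=cv2.resize(t['image'][130:270,345:435],(360,560),interpolation=2)
cv2.imwrite('pics/end.png',np.hstack([a,b])[:,:,::-1])
"
```

```text
18.95 tcp [ 363.6 -298.2  502.9] [-177.66   -2.32  -98.79] tip [ 370.1 -307.   312.2] gp [ 369.5 -306.2  331.2] polar [277.38 226.15] F [ 1.   0.1 -0.8] 49.949329199374525
gp radial 158.88 lateral 227.14 z 331.21 | +lat dir [-0.158 -0.987] inward [ 0.987 -0.158]
```

View pics/end.png

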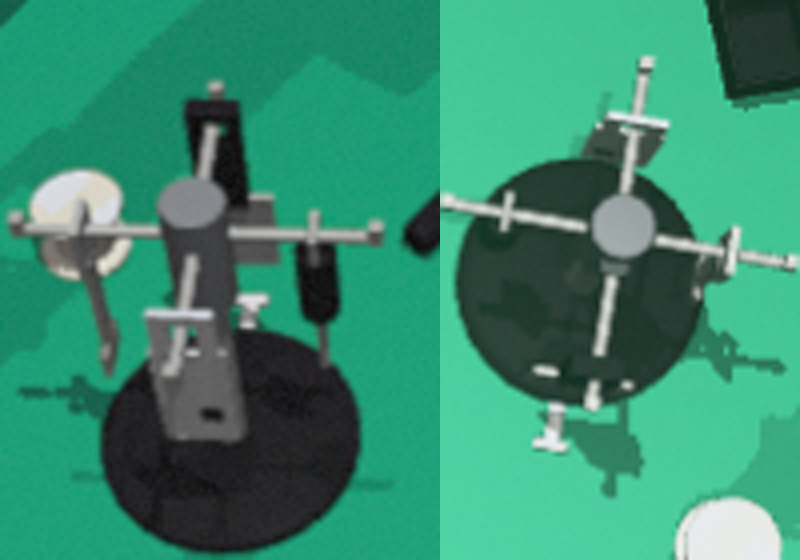

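Left panel: the scraper hangs behind the tip, with the hook passing through its eye. Right panel: hook tip at (593,402), hub at (623,226). A final check of the hook angle:

```bash
python3 - <<'E'
from h import *
t=load('top');T=lambda x,y:(345+(x-440)/4-.4,130+y/4-.4)
c=atz(t,T(623,226),226)
for n,p,z,e in (('free',(593,402),213,0),('opp',(647,62),209,180),('right',(794,262),209,0),('ptr',(551,446),5,0)):
    h=atz(t,T(*p),z);print(n,polar(h),np.degrees(np.arctan2(h[1]-c[1],h[0]-c[0]))%360)
print(c)
E
```

```text
free (np.float64(93.7215497600996), np.float64(171.54225262345605)) 171.43674600345298
opp (np.float64(95.81973362716856), np.float64(350.68171201712164)) 350.7821796930742
right (np.float64(96.62309568369871), np.float64(261.36984275482575)) 261.13302390057
ptr (np.float64(106.2859013485765), np.float64(171.0227187065347)) 170.93158175021097
[ 562.66831914 -107.22998938  226.        ]
```

Hook average about 171.1°, pointer about 170.9°. Handing in.

```bash
python3 -c "
from h import *
print(env.job_done())"
```

```text
the job is handed in; nothing more can be done
None
```

The scraper is hanging on the free hook behind its upturned tip, and the hook points along the T-pointer. The job is handed in.

- **Turning:** I turned the carousel by about -75°. The last overhead picture puts the hook at about 171.1° and the pointer at about 170.9°. The readings from the individual hooks varied by about ±0.4°.
- **Hook height:** I felt it from above with at most about 3.7 N, which put the bar's middle line at about 205.7 mm. When the eye settled on the bar it suggested about 205.0 mm, roughly in line.
- **Hanging:** I lifted the scraper out of its holder and threaded the eye at about 74 mm from the axis. No contact force showed while threading. I then lowered it until the bar took its weight and let go.
- **Last checks:** The final picture shows the hook through the eye and the gripper clear of everything. No bystander was touched on purpose, though I did not measure their positions again. The readings I took stayed at about 4 N or less, well under the 20 N limit. The job was handed in at about 19 s of the 72 s allowed.
- **Flaw:** The wrist picked up about 2° of tilt along the way. I allowed for it in the calculations, but it was never removed.

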